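Lubricate the gauge arm, release it and hold it out at the red mark

TASK

Give the bench gauge a squirt of lubricant by pressing the white cap of the blue can right down and letting it spring back up. Then squeeze the grip of the gauge's sliding arm so that its yellow lock button goes in, pull the arm out until its black pointer is in line with the red mark on the scale, and finish while still holding it there against its return spring. Do not shift the red mark, and leave the tin and the two brass weights where they stand.

Things in the scene. Friction and masses are not known exactly. Their poses are not given: they have to be found in the camera images.
- gauge: Fixed grey gauge, base plate 100 x 330 x 12 mm: outer tube in two clamps (62 mm high) on its right half; rail and white scale (ticks 5 mm, long ones 20 mm apart) on its left. Origin on the bench under the grip at home; plate x -60 to 40, y -190 to 140 mm. +y: the arm slides out (to the robot's left); -x: side of scale and button, towards the robot. Turned -0.1 to 0.4 rad about z.
- gauge_grip: Black upright grip on the sliding arm, squeezed from above by fingers closing along the gauge's x. 24 mm thick (x), 32 long (y), from 36 mm below to 24 above its origin, which is its middle at the button's height, 108 mm above the bench. Yellow lock button stands out 7 mm on its -x face: 31 mm over both at rest, 26 with it in. Axes as the gauge's.
- button_face (a point): Middle of the outer face of the yellow lock button (22 mm along y, 28 mm high), 19 mm from the grip's middle on its -x side.
- lock_button (a joint): Travel of the yellow button into the grip: 0 out (arm locked at home), 0.005 m fully in. Spring 3 N to start, 6 N fully in. At home a brass latch blocks the arm (1.5 mm play) until the button is in by about 3.5 mm; with the arm over 20 mm out the button no longer matters.
- gauge_arm (a joint): How far the sliding arm is out, 0 = home, to 0.12 m. A return spring pulls it home with 4 N at home to 6 N fully out: let go, it runs back.
- pointer (a point): Tip of the arm's black pointer over the scale, 46 mm from the grip's middle on the -x side, 18 mm above the bench, level with the grip's middle along y.
- mark_line (a point): Middle of the red mark line (2 mm wide) across the white scale, 15 mm above the bench, 50 mm from the slide axis on the -x side. Axes as the gauge's. The arm must go out by the y distance, in the gauge's frame, from the pointer to this point.
- red_mark (a joint): Place of the red mark along the scale, 0.05 to 0.11 m; equal to the value of gauge_arm at which the pointer is in line with it. It is stiff and stays where it is unless pushed.
- lube_can: Blue lubricant can, 52 mm across with a white band, fixed to the bench in a grey foot 72 mm across, behind the gauge. Origin at the centre of its underside on the bench. Keep clear of the tall grey drawer cabinet at the left rear (from about x 0.55 m outward, y over 0.1 m): pass it on the robot's side.
- cap_top (a point): Centre of the top of the can's round white cap, 32 mm across and 20 mm high, 148 mm above the bench when up. A thin orange nozzle points from it to the gauge.
- lube_cap (a joint): How far the cap is pressed down, 0 = up, 0.005 m = fully down. Spring: 2 N to start, 5 N fully down; it springs up by itself.
- tin_1: Loose round metal tin, 62 mm across, 24 mm high, in front of the gauge; leave alone. Origin at its underside.
- weight_200: Loose brass weight, 32 mm across, 52 mm high, behind the gauge; leave alone. Origin at its underside.
- weight_100: Loose brass weight, 26 mm across, 42 mm high, behind the gauge; leave alone. Origin at its underside.

How it is judged:
By the outcome, as a careful person would: the job done as asked, in the order asked, and still so for the second after the job is handed in, while the arm keeps its last pose, push and grip.
It also fails if it takes over 48 s, if anything falls off the work surface, if the arm or the gripper's body presses on something with over 40 N, if the wrist force passes 120 N, or if a joint passes its speed limit or range.

ROBOT

A 6-joint arm with a two-finger parallel gripper is mounted at the origin on the work surface; the furniture and walls round the work are solid. World frame = base frame: x ahead of the robot, y to its left, z up, the work surface at z = 0. Lengths are in m, angles in rad, forces in N, time in s.
With the tool pointing down it reaches from about 0.35 to 0.925 m from the base axis. Payload 6.4 kg.
Tool frame: the origin (TCP) lies on the centre line of the jaws, within the pads' length; the fingertips stand 17 mm ahead of it and the grasp point (between the pads) lies 2 mm behind it; z points along the fingers, y is the line along which they close (so a half turn about z gives the same grasp; the last joint's range is limited). The gripper opens to 85 mm and grips with 20 to 120 N. Pads are 22 mm wide; open, the fingers measure 114 mm over their backs; the gripper's body (76 mm by 85 mm) begins 54 mm behind the grasp point. The pads swing forward as they close: fully open they stand 13 mm farther back than shut.
Start: joints at [-1.374, 0.245, 1.558, -0, 1.339, -0.174], TCP at [0.236, -0.606, 0.248] pointing down, gripper open.
Joint ranges: [-3.13, 3.13], [-1.02, 2.26], [0.13, 2.54], [-0.95, 4.09], [0.21, 2.88], [-2.74, 2.74]. Speed limits (rad/s): [2.57, 2.57, 3.14, 3.14, 3.14, 3.14].

INTERFACE

Orientations are given as a unit quaternion [w, x, y, z].
In Python, from plant import status, cams, job gives the robot as it stands.
- The arm moves only by the shell command python3 -m creep 'ROWS' [FORCE]. ROWS is JSON, a list of rows, each a list of 7 numbers: the shift along the tool's x, y, z in m, then the turn, a rotation vector about the tool's x, y, z in degrees, then the opening, from -1 (shut) to 1 (fully open). A call has 1 to 20 rows; each row is the pose to reach, as a shift and turn from the pose commanded when the call began, along the tool's axes at that moment; what a row does not reach only later rows make up. A row lasts 1/10 s, in which the tool goes at most 50 mm and 8.59 degrees, less where a joint would pass 70% of its speed; a pose out of reach is approached as far as the arm can. A call with a gripper value outside its range is refused whole. The fingers move at their own pace and stop on an object; FORCE is the grip in N (left out, the last holds). Time passes only in rows, so rows that repeat a pose let the fingers close. It gives the time, the measured TCP pose, the force, the opening and the grip force at its end, in the units of the state.
- status.get_obs(): the state, without advancing time (a new reading comes with each control period).
- cams.capture(name): name is "scene" or "top" or "wrist"; returns the picture (420x560x3 uint8, red, green, blue); there is no depth.
- cams.get_calibration(name): a dict with "camera_matrix" (3x3 intrinsics, pixels), "extrinsics" (4x4, takes a point from world to camera coordinates). Camera axes: x right, y up, looking along -z (the intrinsics and any distortion apply to the point x, -y, -z); pixel columns grow to the right and rows downward; lengths in m; the calibration is good to about 2 mm. A picture is of the moment at which its call begins: read the wrist's pose just before it. get_calibration takes no time and is no camera call; for the wrist camera it gives the pose at the moment of the call.
- job.close_job(): hands the job in; it is judged then, once.
The state is a dict: "t": time; "joints": joint angles; "qd": joint speeds; "joint_torque": joint torques, N m; "tool_pos": TCP position; "tool_rot": TCP orientation; "force": force on the tool from outside, world axes, zero at the start; "moment": the same for the moment, N m; "gripper_width": finger opening in m; "grip_force": force on a finger pad.
Only numpy, scipy, OpenCV 4.12 (cv2) and the standard library are available. Lean on these libraries where they do the work, as an engineer would, in place of code of your own. Each camera call takes 0.05 s, during which the arm holds its last target. There are 200 camera calls.

## Working session

There is one attempt and no reset: what is moved stays moved. The work goes in short steps, Python scripts to look and compute and a shell command to move; the robot and the scene stay as the last step left them, time stands still between calls to the robot, and variables do not carry over. Pictures are saved under pics/ and viewed, at most 10 in all, crops included, and the job is handed in when it is done.

```bash
mkdir -p pics
cat > h.py <<'E'
import numpy as np, cv2
from plant import status, cams, job
def ray(name,px,cal=None):
    c=cal or cams.get_calibration(name); K=np.array(c["camera_matrix"]);E=np.array(c["extrinsics"])
    d=c.get("distortion"); 
    u=np.linalg.inv(K)@[px[0],px[1],1]; dc=np.array([u[0],-u[1],-u[2]])
    R=E[:3,:3]; return -R.T@E[:3,3], R.T@dc
def at_z(name,px,z,cal=None):
    o,d=ray(name,px,cal); return o+d*(z-o[2])/d[2]
def proj(name,p,cal=None):
    c=cal or cams.get_calibration(name); K=np.array(c["camera_matrix"]);E=np.array(c["extrinsics"])
    q=E[:3,:3]@p+E[:3,3]; v=K@[q[0],-q[1],-q[2]]; return v[:2]/v[2]
E
python3 - <<'E'
from h import *
for n in ("scene","top"):
    c=cams.get_calibration(n);print(n,{k:np.round(v,3).tolist() if not isinstance(v,str) else v for k,v in c.items()})
    cv2.imwrite(f"pics/{n}.png",cams.capture(n)[:,:,::-1])
print(status.get_obs())
E
```

```text
scene {'camera_matrix': [[527.219, 0.0, 278.144], [0.0, 527.219, 221.399], [0.0, 0.0, 1.0]], 'extrinsics': [[-0.392, -0.92, 0.001, 0.154], [0.633, -0.269, 0.726, -0.422], [-0.667, 0.285, 0.688, -0.621], [0.0, 0.0, 0.0, 1.0]]}
top {'camera_matrix': [[419.403, 0.0, 278.746], [0.0, 419.403, 198.895], [0.0, 0.0, 1.0]], 'extrinsics': [[0.021, -1.0, 0.008, -0.084], [0.981, 0.022, 0.191, -0.546], [-0.191, 0.004, 0.982, -0.872], [0.0, 0.0, 0.0, 1.0]]}
{'t': 0.1, 'joints': array([-1.37408609e+00,  2.45726341e-01,  1.55895818e+00,  1.03454789e-05,
        1.33871919e+00, -1.74131464e-01]), 'qd': array([-1.74016176e-03, -1.13890318e-03, -4.63651263e-03,  2.94205356e-05,
        1.47030857e-03, -5.01064133e-04]), 'joint_torque': array([ 1.74218447e-03, -4.30673325e+01, -3.27126753e+01, -9.27398446e-05,
        2.83954018e-03, -2.65292641e-05]), 'tool_pos': array([ 0.23544894, -0.60531835,  0.24726643]), 'tool_rot': array([-9.05523608e-04,  9.82858567e-01,  1.84358935e-01, -5.18993535e-06]), 'force': array([0.0192283 , 1.37495435, 1.27118261]), 'moment': array([-0.01129054,  0.05377137, -0.00351625]), 'grip_force': 0.0, 'gripper_width': 0.08527989209520245}
```

View pics/top.png

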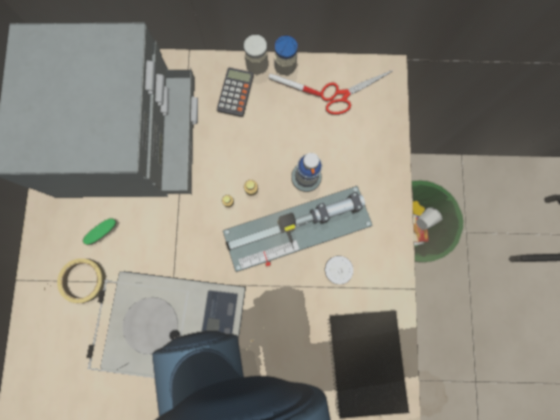

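View pics/scene.png

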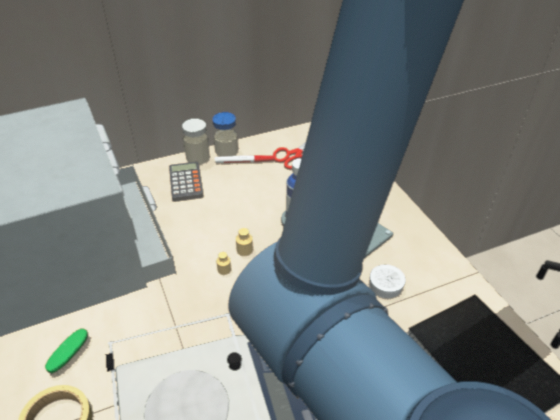

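The top view shows the gauge from (225,250) to (370,205), the grip at (288,222), the red mark at (267,262), the cap at (311,160), the tin at (339,270), and the weights at (250,187) and (227,201). In the scene view the arm hides the gauge.

Run:
```python
from h import *
im=cv2.imread("pics/top.png")[145:275,215:375]
cv2.imwrite("pics/topc.png",cv2.resize(im,None,fx=4.6,fy=4.6,interpolation=cv2.INTER_CUBIC))
```

```text
(no output)
```

View pics/topc.png

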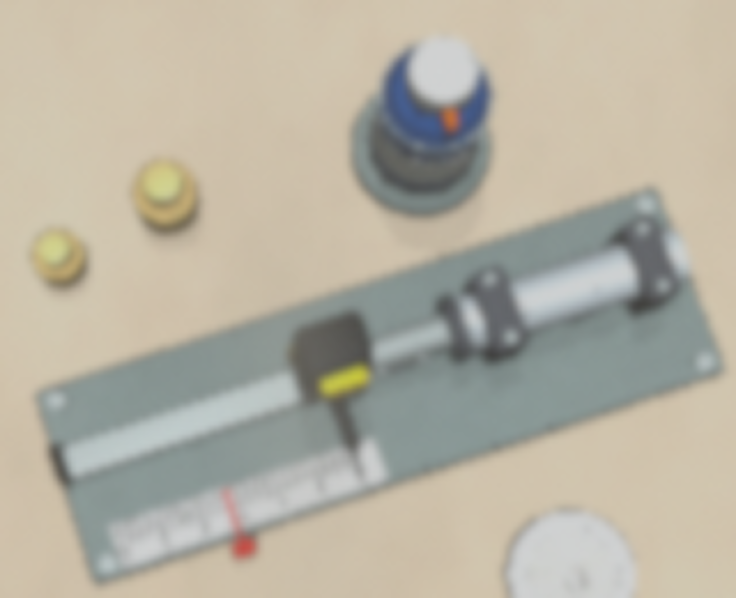

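In the crop the plate corners are at (38,396), (653,187), (722,372) and (98,583). The cap top is at (444,68), the pointer tip at (360,475), the red line's middle at (233,514) and the grip top around (332,343).

```bash
cat >> h.py <<'E'
def full(c): return (np.array(c)+.5)/4.6-.5+[215,145]
def rot(t): return np.array([[np.cos(t),-np.sin(t)],[np.sin(t),np.cos(t)]])
E
python3 - <<'E'
from h import *
from scipy.optimize import least_squares
px=[(38,396),(653,187),(722,372),(98,583)]
W=np.array([at_z("top",full(p),.012)[:2] for p in px]); L=np.array([(.04,.14),(.04,-.19),(-.06,-.19),(-.06,.14)])
f=lambda v:((rot(v[2])@L.T).T+v[:2]-W).ravel()
r=least_squares(f,[.55,0,.3]);print("gauge",r.x,"res",np.round(f(r.x)*1e3,1))
g=lambda p,z:np.round(rot(r.x[2]).T@(at_z("top",full(p),z)[:2]-r.x[:2]),4)
print("pointer",g((360,475),.018),"mark",g((233,514),.015))
print("grip top far corners mid",g((330,330),.132), "button",g((345,380),.11))
c=at_z("top",full((444,68)),.148);print("cap",c, "gauge frame",g((444,68),.148))
print("foot",at_z("top",full((421,143)),.01))
for n,p,z in(("tin",(570,572),.024),("w200",(163,185),.052),("w100",(54,250),.042)):print(n,at_z("top",full(p),z))
from scipy.spatial.transform import Rotation as R
o=status.get_obs();q=o["tool_rot"];print(R.from_quat(np.r_[q[1:],q[0]]).as_matrix().round(3))
print(cams.get_calibration("wrist"))
E
```

```text
gauge [ 0.49054646 -0.0894303   0.34911621] res [ 1.   3.1  1.2 -1.9  0.5 -3.2 -2.8  2.1]
pointer [-0.0501  0.0002] mark [-0.0479  0.0647]
grip top far corners mid [ 0.0067 -0.0008] button [-0.0136 -0.0014]
cap [ 0.61155083 -0.13530059  0.148     ] gauge frame [ 0.098  -0.0845]
foot [ 0.6125652  -0.13517193  0.01      ]
tin [ 0.39882756 -0.20749164  0.024     ]
w200 [ 0.57815938 -0.00787202  0.052     ]
w100 [0.546954   0.04446546 0.042     ]
[[ 0.932  0.362 -0.   ]
 [ 0.362 -0.932  0.002]
 [ 0.    -0.002 -1.   ]]
{'camera_matrix': array([[307.73914614,   0.        , 273.38623438],
       [  0.        , 307.73914614, 211.71483281],
       [  0.        ,   0.        ,   1.        ]]), 'extrinsics': array([[ 0.36240871, -0.93201667, -0.00220266, -0.64833866],
       [ 0.8814311 ,  0.34350494, -0.32416597,  0.04305311],
       [ 0.30288471,  0.11553908,  0.94599766, -0.38155405],
       [ 0.        ,  0.        ,  0.        ,  1.        ]])}
```

Everything fits: the foot and cap are coaxial, the pointer is at y≈0, and the mark is at about 65 mm. Next I go above the cap, fingers shut, with the wrist turned to the gauge.

```bash
python3 -m creep '[[0.05,-0.03,0,0,0,-8,-1],[0.09,-0.052,0,0,0,-16,-1],[0.13,-0.075,0,0,0,-24,-1],[0.17,-0.099,0,0,0,-32,-1],[0.21,-0.122,0,0,0,-40,-1],[0.25,-0.145,0,0,0,-48,-1],[0.29,-0.168,0,0,0,-56,-1],[0.33,-0.191,0,0,0,-64,-1],[0.37,-0.215,0,0,0,-72,-1],[0.41,-0.238,0,0,0,-80,-1],[0.45,-0.261,0,0,0,-88.8,-1],[0.48,-0.279,0,0,0,-88.8,-1],[0.51,-0.296,0.01,0,0,-88.8,-1],[0.52,-0.302,0.02,0,0,-88.8,-1],[0.52,-0.302,0.03,0,0,-88.8,-1],[0.52,-0.302,0.03,0,0,-88.8,-1],[0.52,-0.302,0.03,0,0,-88.8,-1],[0.52,-0.302,0.03,0,0,-88.8,-1]]' 40
python3 - <<'E'
from h import *
from scipy.spatial.transform import Rotation as R
o=status.get_obs();q=o["tool_rot"];print(R.from_quat(np.r_[q[1:],q[0]]).as_matrix().round(3),o["joints"])
c=cams.get_calibration("wrist");im=cams.capture("wrist");np.save("wc1.npy",c,allow_pickle=True)
cv2.imwrite("pics/w1.png",im[:,:,::-1])
print("cap pred",proj("wrist",np.array([.6116,-.1353,.148]),c),"tip",proj("wrist",o["tool_pos"]+[0,0,-.017],c))
th=.349;G=lambda x,y,z:np.r_[np.array([.4905,-.0894])+rot(th)@[x,y],z]
for n,p in(("mark",G(-.05,.0645,.015)),("ptr",G(-.046,0,.018)),("btn",G(-.019,0,.108))):print(n,proj("wrist",p,c))
E
```

```text
t: 1.9
tool_pos: [0.6105, -0.1372, 0.2189]
tool_rot: [0.0, 0.574, 0.819, 0.0]
force: [-0.4, -0.3, 0.1]
gripper_width: -0.0001
grip_force: 0.0
[[-0.341  0.94   0.001]
 [ 0.94   0.341 -0.   ]
 [-0.001  0.001 -1.   ]] [-4.01957518e-01  2.15564235e-01  1.64789444e+00 -1.58178107e-04
  1.27726107e+00 -7.50029359e-01]
cap pred [276.75917076 232.53793265] tip [274.58332164 274.58970397]
mark [119.02335408  32.2605826 ]
ptr [132.08641615 104.52214516]
btn [115.4047476  103.79965498]
```

View pics/w1.png

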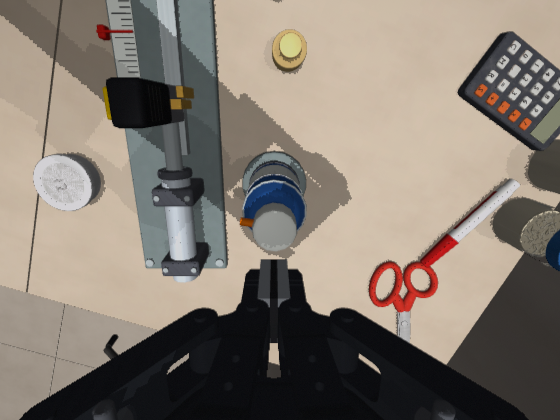

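The wrist view shows the cap at about (274,227), a few mm further along tool +x than predicted, and the red line at (119,32) as predicted. I shift 3 mm and descend.

```bash
python3 -m creep '[[0.003,0,0.02,0,0,0,-1],[0.003,0,0.04,0,0,0,-1],[0.003,0,0.05,0,0,0,-1],[0.003,0,0.054,0,0,0,-1],[0.003,0,0.057,0,0,0,-1],[0.003,0,0.057,0,0,0,-1],[0.003,0,0.057,0,0,0,-1]]' 40
```

```text
t: 2.65
tool_pos: [0.6102, -0.1335, 0.1626]
tool_rot: [0.001, 0.573, 0.819, 0.0]
force: [-2.3, -0.4, 4.5]
gripper_width: 0.0001
grip_force: 1.7
```

```bash
python3 -m creep '[[0,0,0.003,0,0,0,-1],[0,0,0.0045,0,0,0,-1],[0,0,0.0045,0,0,0,-1],[0,0,0.0045,0,0,0,-1],[0,0,0.0045,0,0,0,-1]]' 40
```

```text
t: 3.15
tool_pos: [0.6106, -0.1336, 0.1599]
tool_rot: [0.001, 0.573, 0.819, 0.0]
force: [-6.9, 0.5, 14.6]
gripper_width: 0.0001
grip_force: 7.4
```

Bottomed at 14.6 N. One more millimetre, then up and over the grip, opening on the way.

```bash
python3 -m creep '[[0,0,0.001,0,0,0,-1],[0,0,0.001,0,0,0,-1],[0,0,-0.015,0,0,0,-1],[0,0,-0.035,0,0,0,-1],[0,0,-0.06,0,0,0,-1],[0.02,-0.03,-0.065,0,0,0,1],[0.04,-0.06,-0.065,0,0,0,1],[0.065,-0.085,-0.065,0,0,0,1],[0.0825,-0.099,-0.065,0,0,0,1],[0.0825,-0.099,-0.065,0,0,0,1],[0.0825,-0.099,-0.065,0,0,0,1],[0.0825,-0.099,-0.065,0,0,0,1]]' 40
python3 - <<'E'
from h import *
o=status.get_obs()
c=cams.get_calibration("wrist");im=cams.capture("wrist");np.save("wc2.npy",c,allow_pickle=True)
cv2.imwrite("pics/w2.png",im[:,:,::-1]); cv2.imwrite("pics/top2.png",cams.capture("top")[:,:,::-1])
th=.349;G=lambda x,y,z:np.r_[np.array([.4905,-.0894])+rot(th)@[x,y],z]
for n,p in(("mark",G(-.05,.0645,.015)),("ptr",G(-.046,0,.018)),("btn",G(-.019,0,.108)),("c1",G(.04,.14,.012)),("c2",G(-.06,.14,.012)),("gtop",G(0,0,.132)),("cap",np.array([.611,-.134,.148]))):print(n,proj("wrist",p,c))
E
```

```text
t: 4.35
tool_pos: [0.4894, -0.09, 0.2221]
tool_rot: [0.001, 0.573, 0.819, 0.0]
force: [0.8, 0.6, 0.3]
gripper_width: 0.0857
grip_force: 0.0
mark [227.35678016 125.95579787]
ptr [233.38574711 186.69780924]
btn [252.67256888 213.6152806 ]
c1 [316.44242106  45.56286087]
c2 [213.8343432   45.47275734]
gtop [275.87788891 224.14355516]
cap [399.47038482 329.51544008]
```

View pics/w2.png

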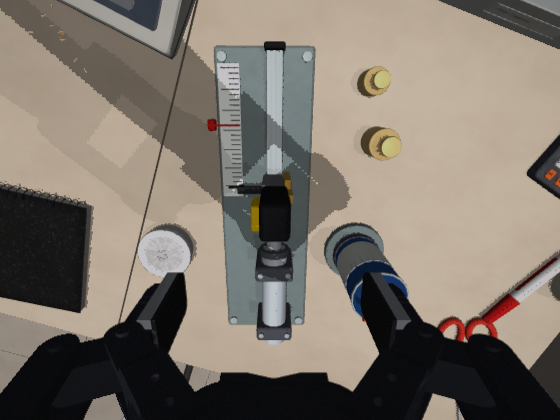

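The overlay agrees to about 1 mm: corners at (314,46) and (215,46), pointer at row 187, red line at row 125.5, and grip at column 275 centred between the jaws. I descend and squeeze.

```bash
python3 -m creep '[[0,0,0.03,0,0,0,1],[0,0,0.06,0,0,0,1],[0,0,0.085,0,0,0,1],[0,0,0.105,0,0,0,1],[0,0,0.114,0,0,0,1],[0,0,0.116,0,0,0,1],[0,0,0.116,0,0,0,1],[0,0,0.116,0,0,0,-1],[0,0,0.116,0,0,0,-1],[0,0,0.116,0,0,0,-1],[0,0,0.116,0,0,0,-1],[0,0,0.116,0,0,0,-1],[0,0,0.116,0,0,0,-1],[0,0,0.116,0,0,0,-1],[0,0,0.116,0,0,0,-1]]' 40
```

```text
t: 5.95
tool_pos: [0.489, -0.0895, 0.1065]
tool_rot: [0.0, 0.573, 0.819, 0.0]
force: [2.5, 3.7, 5.6]
gripper_width: 0.0252
grip_force: 44.6
```

25 mm over both, so the button is in. I pull out to a little short of the mark.

```bash
python3 -m creep '[[0.002,0,0,0,0,0,-1],[0.006,0,0,0,0,0,-1],[0.012,0,0,0,0,0,-1],[0.02,0,0,0,0,0,-1],[0.03,0,0,0,0,0,-1],[0.04,0,0,0,0,0,-1],[0.05,0,0,0,0,0,-1],[0.057,0,0,0,0,0,-1],[0.061,0,0,0,0,0,-1],[0.062,0,0,0,0,0,-1],[0.062,0,0,0,0,0,-1],[0.062,0,0,0,0,0,-1]]' 40
python3 - <<'E'
from h import *
c=cams.get_calibration("wrist");im=cams.capture("wrist");np.save("wc3.npy",c,allow_pickle=True)
t=cams.capture("top");cv2.imwrite("pics/top3.png",t[:,:,::-1]);cv2.imwrite("pics/w3f.png",im[:,:,::-1])
th=.349;G=lambda x,y,z:np.r_[np.array([.4905,-.0894])+rot(th)@[x,y],z]
for n,p in(("mark",G(-.05,.0645,.015)),("ptr",G(-.046,.062,.018))):print(n,proj("wrist",p,c),proj("top",p))
a=cv2.resize(im[100:300,150:310,::-1],None,fx=3,fy=3,interpolation=cv2.INTER_CUBIC)
b=cv2.resize(t[225:275,225:305,::-1],None,fx=4,fy=12,interpolation=cv2.INTER_CUBIC)
b=cv2.resize(t[225:275,225:290,::-1],None,fx=4.7,fy=4.7,interpolation=cv2.INTER_CUBIC);b=cv2.copyMakeBorder(b,0,600-b.shape[0],0,0,0)
cv2.imwrite("pics/w3.png",np.hstack([a,b])); print(a.shape,b.shape)
E
```

```text
t: 7.15
tool_pos: [0.4683, -0.0322, 0.1065]
tool_rot: [0.002, 0.573, 0.819, -0.0]
force: [5.1, -3.6, 2.3]
gripper_width: 0.025
grip_force: 44.7
mark [209.4545457 219.5260051] [265.63598286 257.24664516]
ptr [214.2504551  224.06931166] [266.10120296 255.09890852]
(600, 480, 3) (600, 306, 3)
```

View pics/w3.png

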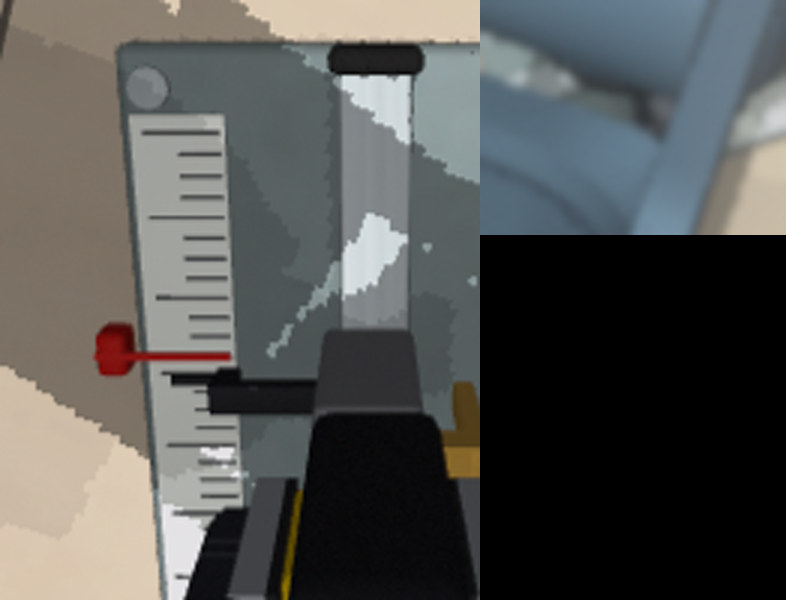

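The pointer line is at crop row 378, columns 172–205. The red line is at row 356, columns 135–230, and still ahead of the pointer. I work out the gap with parallax.

Run:
```python
from h import *
c=np.load("wc3.npy",allow_pickle=True).item();im=cv2.imread("pics/w3f.png")
Rt=rot(.349).T
g=lambda u,v,z:Rt@(at_z("wrist",(u,v),z,c)[:2]-[.4905,-.0894])
# red centroid by column; dark pointer centroid
for u in range(200,227,3):
    col=im[212:224,u].astype(float); w=np.clip(col[:,2]-col[:,1]-60,0,None); r=(w*np.arange(212,224)).sum()/w.sum() if w.sum() else np.nan
    k=im[220:232,u].astype(float).sum(1)/3; w=np.clip(90-k,0,None); p=(w*np.arange(220,232)).sum()/w.sum() if w.sum() else np.nan
    print(u,round(r,2),round(p,2),g(u,r,.015).round(4) if r==r else '',g(u,p,.018).round(4) if p==p else '', k.astype(int))
```

```text
200 218.53 nan [-0.0571  0.0653]  [124 153 159 159 158 159 159 146 142 128 124 124]
203 218.52 nan [-0.0548  0.0653]  [124 154 159 156 128 152 159 159 159 159 159 158]
206 218.52 224.0 [-0.0525  0.0653] [-0.0522  0.0621] [124 154 159 130  62 135 151 151 153 158 159 158]
209 218.51 225.75 [-0.0503  0.0653] [-0.05    0.0606] [124 154 159 130  59  12  22  26  83 147 159 159]
212 218.52 225.74 [-0.048   0.0653] [-0.0478  0.0607] [124 155 159 130  58  10  23  24  83 148 159 159]
215 218.52 225.92 [-0.0458  0.0653] [-0.0455  0.0605] [124 155 159 131  58  13  22  25  82 147  80 143]
218 218.52 226.0 [-0.0435  0.0653] [-0.0433  0.0604] [125 155 159 130  59  12  23  25  78 140  77 136]
221 218.52 227.58 [-0.0413  0.0653] [-0.0411  0.0592] [124 154 156 125  56   9   9   9  13  24  25  25]
224 218.53 226.85 [-0.039   0.0653] [-0.0388  0.0598] [125 155  88  23  10   9  10  10  14  22  26  25]
```

```bash
python3 -m creep '[[0.002,0,0,0,0,0,-1],[0.004,0,0,0,0,0,-1],[0.004,0,0,0,0,0,-1],[0.004,0,0,0,0,0,-1]]' 40
python3 - <<'E'
from h import *
c=cams.get_calibration("wrist");im=cams.capture("wrist");np.save("wc4.npy",c,allow_pickle=True)
cv2.imwrite("pics/w4f.png",im[:,:,::-1])
Rt=rot(.349).T;o,_=ray("wrist",(200,200),c);print("cam gauge",Rt@(o[:2]-[.4905,-.0894]),o[2], "tcp",Rt@(status.get_obs()["tool_pos"][:2]-[.4905,-.0894]))
for z in(.0145,.015,.018,.020):print(z,[(Rt@(at_z("wrist",(212,v),z,c)[:2]-[.4905,-.0894]))[1].round(4) for v in(220,224,228)])
print(im[214:234,[200,206,209,212,215,218]].sum(2)//3)
cv2.imwrite("pics/w4.png",cv2.resize(im[190:250,180:260,::-1],None,fx=9,fy=9,interpolation=cv2.INTER_NEAREST))
E
```

```text
t: 7.65
tool_pos: [0.467, -0.0285, 0.1065]
tool_rot: [0.002, 0.573, 0.819, -0.0]
force: [4.8, -3.3, 2.9]
gripper_width: 0.0252
grip_force: 44.8
cam gauge [-0.00213592  0.14970478] 0.2323803194145827 tcp [-0.00131076  0.06528575]
0.0145 [np.float64(0.0679), np.float64(0.0646), np.float64(0.0614)]
0.015 [np.float64(0.0681), np.float64(0.0648), np.float64(0.0616)]
0.018 [np.float64(0.0692), np.float64(0.066), np.float64(0.0628)]
0.02 [np.float64(0.07), np.float64(0.0668), np.float64(0.0636)]
[[159 159 159 159 159 159]
 [159 159 159 159 159 160]
 [159 159 159 157 112 112]
 [158 159 159 158  93  93]
 [159 158 158 159 147 147]
 [159 159 159 158 159 159]
 [158 159 158 159 158 159]
 [134 134 134 134 135 135]
 [ 76  76  76  77  77  77]
 [ 54  53  45  46  46  46]
 [ 56  57  24  24  24  24]
 [124 117  12  12  12  11]
 [153 120  23  22  24  21]
 [145 144  25  25  24  24]
 [141 127  53  53  53  50]
 [128  75  58  58  58  55]
 [124 144 144 144 144 137]
 [124 158 159 159 158 151]
 [124 158 158 159 159 152]
 [110 158 158 158 159 152]]
```

View pics/w4.png

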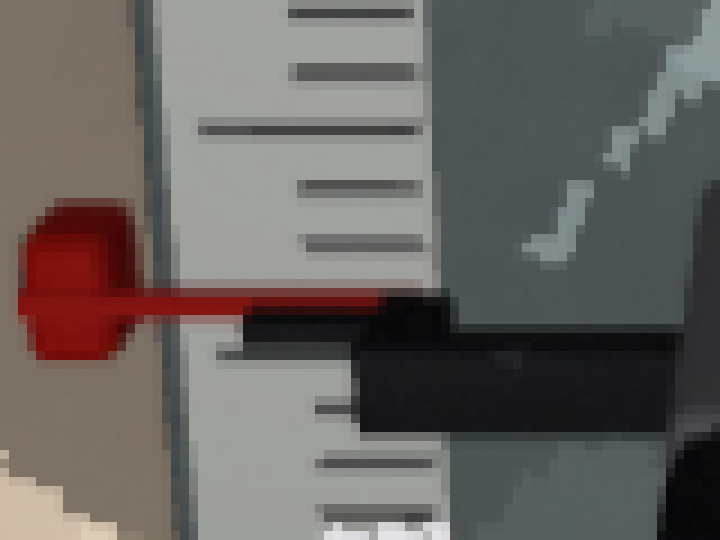

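The red line's centre is at full-image row 223.1, which is y≈65.5 mm. Allowing for height, the pointer's centre comes out at y≈64.5 mm. One more millimetre is needed.

```bash
python3 -m creep '[[0.001,0,0,0,0,0,-1],[0.001,0,0,0,0,0,-1],[0.001,0,0,0,0,0,-1],[0.001,0,0,0,0,0,-1]]' 40
python3 - <<'E'
from h import *
c=cams.get_calibration("wrist");im=cams.capture("wrist");s=cams.capture("scene")
Rt=rot(.349).T;print("tcp",Rt@(status.get_obs()["tool_pos"][:2]-[.4905,-.0894]))
for z in(.0145,.015,.0165,.018,.0195):print(z,[(Rt@(at_z("wrist",(212,v),z,c)[:2]-[.4905,-.0894]))[1].round(4) for v in(223,224,225,226,228)])
u=im.astype(int)
for k in range(219,234):print(k,u[k,[198,200,203,206,210,214]].sum(1)//3,(u[k,[198,200,203,206,210,214],0]-u[k,[198,200,203,206,210,214],1]))
a=cv2.resize(im[190:250,180:240,::-1],None,fx=7,fy=7,interpolation=cv2.INTER_NEAREST)
b=cv2.resize(s[:,:,::-1],(374,280));b=cv2.copyMakeBorder(b,0,140,0,0,0)
cv2.imwrite("pics/w5.png",np.hstack([a,b]))
E
```

```text
t: 8.1
tool_pos: [0.4666, -0.0276, 0.1065]
tool_rot: [0.002, 0.573, 0.819, -0.0]
force: [5.0, -3.8, 2.2]
gripper_width: 0.0253
grip_force: 44.8
tcp [-0.00129757  0.06619301]
0.0145 [np.float64(0.0663), np.float64(0.0655), np.float64(0.0647), np.float64(0.0639), np.float64(0.0623)]
0.015 [np.float64(0.0665), np.float64(0.0657), np.float64(0.0649), np.float64(0.0641), np.float64(0.0625)]
0.0165 [np.float64(0.0671), np.float64(0.0663), np.float64(0.0655), np.float64(0.0647), np.float64(0.0631)]
0.018 [np.float64(0.0677), np.float64(0.0669), np.float64(0.0661), np.float64(0.0653), np.float64(0.0637)]
0.0195 [np.float64(0.0683), np.float64(0.0675), np.float64(0.0667), np.float64(0.0659), np.float64(0.0643)]
219 [ 80 159 158 159 159 144] [-6 -2 -3 -2 -2 -1]
220 [ 78 159 159 159 159 159] [-6 -2 -2 -2 -2 -2]
221 [ 75 158 158 159 159 159] [-6 -3 -2 -2 -2 -2]
222 [ 74 158 159 159 158 158] [-5 -3 -2 -2 -3 -2]
223 [58 92 92 91 85 85] [60 38 38 38 21 20]
224 [54 53 53 52 18 16] [108 107 107 104  25  26]
225 [56 57 56 54 11 11] [112 112 112 105   1   0]
226 [ 70 123 123  89  23  23] [41 35 35 37  0  1]
227 [ 71 140 153 141  24  25] [-1  3  3  2  0  0]
228 [ 72 141 158 152  82  82] [-7 -4 -2 -3 -1 -1]
229 [ 71 128 155 129 114 115] [-6 -5 -2 -1 -1 -1]
230 [ 69 123 153  76  62  62] [-6 -5 -2 -1 -1 -1]
231 [ 75 123 156 144 142 143] [-3 -5 -2 -2 -2 -2]
232 [ 74 123 158 158 158 159] [-2 -4 -2 -2 -3 -2]
233 [ 72 110 158 158 158 158] [-2 -5 -2 -2 -3 -3]
```

View pics/w5.png

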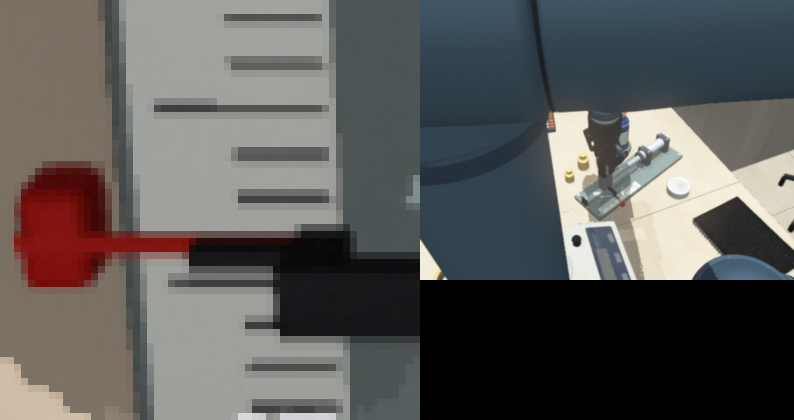

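The pointer's top face, at rows 225.5–228, comes out at y≈65.3 mm, the same as the red line (row 224.5, 65.3 mm). The scene view shows the tin and both weights still standing. I hand in while holding.

```bash
python3 -c "
from plant import job
print(job.close_job())"
```

```text
the job is handed in; nothing more can be done
None
```

I pressed the cap fully down and let it spring back, squeezed the button in, and pulled the arm out to about 65 mm. It is held there, with the pointer in line with the red mark to within about half a millimetre by the wrist camera, and the job is handed in with no verdict returned.

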